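# Hold a bracket against the sprung stop of a drilling jig

## Task

Load the aluminium bracket into the drilling jig: set its foot plate flat in the flared mouth, slide it along between the rails and under the blue bridge, and press its nose against the brass sprung stop until the orange pointer stands in the green zone, never letting the pointer reach the red. Finish while still holding it there with a steady push, pointer in the green, for a colleague who will tighten the clamp screw; the spring pushes the bracket back if you let go. Leave the other things on the bench where they are.

Things in the scene. Friction and masses are not known exactly. Their poses are not given: they have to be found in the camera images.
- jig: Drilling jig bolted to the bench. Origin on the bench surface, on the channel's centre line, below the front face of the resting stop; x axis = pushing direction (mouth to stop), z up. Dark steel base plate 270 x 130 mm, x -175 to +95 mm, top at z 12 mm, an open apron behind x -75 mm. Two steel rails, top at z 24 mm, leave a channel 63 mm wide from x -50 to +25 mm.
- mouth (a point): Centre of the jig's flared mouth, on the apron's top (z 12 mm), at jig x -75 mm. From here the flares, top at z 24 mm, narrow from about 85 mm to 63 mm at jig x -50 mm.
- bridge (a point): Underside centre of the blue bridge across the channel, 30 mm above the bench, at jig x -23 mm. The bridge spans jig x -36 to -10 mm, is 106 mm wide, its top 42 mm above the bench; a black clamp knob (20 mm across) on it reaches 60 mm.
- green_zone (a point): Middle of the green zone of the gauge, on top of the grey stop housing (jig x 34 to 90 mm, 62 mm wide, top 42 mm above the bench). White, green (10 mm), white, red strips follow each other along jig x; an orange cross-bar pointer moves over them.
- plunger (a joint): Travel of the sprung brass stop along the jig's +x, in m: 0 at rest, at most 0.024. The spring gives 4.2 N at 0 plus 0.6 N per mm and always pushes back towards the mouth. The orange pointer (3 mm thick, up to 48 mm above the bench) moves with it: green zone 0.006 to 0.016 (about 8 to 14 N), red from 0.020.
- stop_face (a point): Centre of the front of the brass stop (44 mm wide, 14 mm high), 17 mm above the bench, on the channel's centre line; it moves with the plunger. At rest it is at x 0 of the jig.
- bracket: Loose aluminium bracket, about 0.3 kg, on the bench to the left or right of the jig, its nose pointing roughly away from the robot. Foot plate 130 (x) x 60 (y) x 10 mm. Origin: centre of the plate's underside; x axis points to the nose, z up.
- bracket_lug (a point): Centre of the bracket's upright lug, the place to grip: a block 36 (along x) x 20 (y) mm standing 50 mm high on the plate, 30 mm behind the plate's centre; this point is 35 mm above the plate's underside (lug from 10 to 60 mm) and 95 mm behind the nose.
- bracket_nose (a point): Middle of the bracket's front edge (the end that goes under the bridge and meets the stop), 65 mm ahead of the plate's centre, 5 mm above its underside.
- vee_block: Bystander: dark steel vee block 80 x 55 x 44 mm, on the side of the jig where the bracket is not. Origin under its centre.
- oil_bottle: Bystander: white bottle with red cap, 64 mm across, 150 mm high. Origin under its centre.
- screwdriver: Bystander: screwdriver lying on the bench.
- hammer: Bystander: hammer lying on the bench.
- bolt_tray: Bystander: open blue tray 80 x 160 x 50 mm beyond the jig. Origin under its centre.
- collar: Bystander: copper collar 48 mm across, 20 mm high. Origin under its centre.
Things that resemble listed ones, but are neither listed nor needed, are in the scene too. Leave any turquoise look-alike of the bracket alone.

How it is judged:
On the way:
1. the bracket lies flat in the jig with its nose between the flares and the stop, the stop not yet pressed (x of bracket_nose in the frame of jig between -0.055 and -0.002 m and z of bracket_lug in the frame of jig between 0.042 and 0.052 m and y of bracket_nose in the frame of jig between -0.005 and 0.005 m and angle between the x axis of bracket and the x axis of jig, either way round below 0.08 rad and angle between bracket's own z axis and vertical below 0.06 rad and value of joint plunger below 0.003 m), for 0.05 s.
At the end, for the whole second after the job is handed in: The robot still pushes the bracket: its nose presses the brass stop with 6 to 16 N, the plunger stands still between 6 and 16 mm of travel (pointer in the green), and the bracket lies flat (5 mm, 0.06 rad) and straight (5 mm, 0.08 rad) in the channel under the bridge (value of joint plunger between 0.006 and 0.016 m and velocity of joint plunger between -0.005 and 0.005 m/s and contact force between bracket and plunger between 6 and 16 N and z of bracket_lug in the frame of jig between 0.042 and 0.052 m and y of bracket_nose in the frame of jig between -0.005 and 0.005 m and angle between the x axis of bracket and the x axis of jig, either way round below 0.08 rad and angle between bracket's own z axis and vertical below 0.06 rad and contact force between any of the fingers, the arm and bracket above 3 N); the arm keeps its last pose, push and grip.
It fails at once if the pointer reaches the red (plunger past 20 mm) (value of joint plunger above 0.02 m).
It fails at once if another thing on the bench is moved by more than 30 mm (distance of any of vee_block, oil_bottle, screwdriver, hammer, bolt_tray, collar from where it was at the start of the episode above 0.03 m).
It also fails if it takes over 45 s, if anything falls off the work surface, if the arm or the gripper's body presses on something with over 40 N, if the wrist force passes 120 N, or if a joint passes its speed limit or range.

## Robot

A 7-joint arm with a two-finger parallel gripper is mounted at the origin on the work surface. World frame = base frame: x ahead of the robot, y to its left, z up, the work surface at z = 0. Lengths are in m, angles in rad, forces in N, time in s.
With the tool pointing down it reaches from about 0.425 to 1.025 m from the base axis. Payload 3.6 kg.
Tool frame: the origin (TCP) lies between the finger pads; the fingertips stand 22 mm ahead of it and the grasp point (between the pads) lies 3 mm ahead of it; x points along the fingers, z is the direction in which the jaws open and shut, and the axes are right-handed (so a half turn about x gives the same grasp; the last joint's range is limited). The gripper opens to 85 mm and grips with 20 to 120 N. Pads are 22 mm wide; open, the fingers measure 114 mm over their backs; the gripper's body (76 mm by 85 mm) begins 54 mm behind the grasp point. The pads swing forward as they close: fully open they stand 13 mm farther back than shut.
Start: joints at [-1.286, 0.591, 0.048, 1.609, -0.033, 0.943, -0.034], TCP at [0.267, 0.674, 0.253] pointing down, gripper open.
Joint ranges: [-2.69, 2.69], [-0.47, 2.24], [-1.27, 1.36], [0.19, 2.51], [-1.53, 4.68], [0.08, 2.07], [-3.09, 3.09]. Speed limits (rad/s): [2.57, 2.57, 3.14, 3.14, 3.14, 3.14, 3.14].

## Interface

Orientations are given as a unit quaternion [x, y, z, w].
In Python, from bench import arm gives the robot as it stands.
- The arm moves only by the shell command python3 -m creep 'ROWS' [OPENING] [FORCE]. ROWS is text: rows parted by semicolons, each of 6 numbers parted by spaces: the shift along the tool's x, y, z in m, then the turn, a rotation vector about the tool's x, y, z in rad. A call has 1 to 12 rows; each row shifts and turns the commanded pose from where the row before left it, along the tool's axes as they then stand; what a row does not reach is not made up. A row lasts 1/10 s, in which the tool goes at most 50 mm and 8.59 degrees, less where a joint would pass 70% of its speed; a pose out of reach is approached as far as the arm can. A call with a gripper value outside its range is refused whole. OPENING is the finger opening in m, from 0 to 0.0854, set as the call begins (- or left out, the last holds). The fingers move at their own pace and stop on an object; FORCE is the grip in N (left out, the last holds). Time passes only in rows, so rows that do not move let the fingers close. It gives the time, the measured TCP pose, the force and the opening at its end, in the units of the state.
- arm.get_state(): the state, without advancing time (a new reading comes with each control period).
- arm.grab_frame(name): name is "scene" or "side" or "wrist"; returns a dict with "frame" (420x560x3 uint8, blue, green, red), "fx", "fy", "cx", "cy" (pixels), "xyz" and "orientation" of the camera in the world. Camera axes: x right, y down, z forward; pixel columns grow to the right and rows downward; lengths in m; the calibration is good to about 2 mm. A picture is of the moment at which its call begins. There is no depth.
- arm.job_done(): hands the job in, once; it reports no verdict.
The state is a dict: "clock": time; "q": joint angles; "dq": joint speeds; "tau": joint torques, N m; "tool_pos": TCP position; "tool_rot": TCP orientation; "ft_force": force on the tool from outside, world axes, zero at the start; "ft_torque": the same for the moment, N m; "width": opening from 0.0 (shut) to 1.0 (fully open).
Only numpy, scipy, OpenCV 4.12 (cv2) and the standard library are available. Lean on these libraries where they do the work, as an engineer would, in place of code of your own. Each camera call takes 0.05 s, during which the arm holds its last target. There are 200 camera calls.

## Working session

There is one attempt and no reset: what is moved stays moved. The work goes in short steps, Python scripts to look and compute and a shell command to move; the robot and the scene stay as the last step left them, time stands still between calls to the robot, and variables do not carry over. Pictures are saved under pics/ and viewed, about 8 in all and at most 12, crops included, and the job is handed in when it is done.

```bash
ls; mkdir -p pics; python3 - <<'E'
from bench import arm
import cv2,json
s=arm.get_state();print({k:s[k] for k in('clock','tool_pos','tool_rot','ft_force','width')})
for n in("scene","side"):
    f=arm.grab_frame(n);cv2.imwrite(f"pics/{n}0.png",f["frame"])
    c={k:(v.tolist() if hasattr(v,'tolist') else v) for k,v in f.items() if k!="frame"};print(n,c);json.dump(c,open(f"{n}.json","w"))
E
```

```text
pics
{'clock': 0.0, 'tool_pos': array([0.26718615, 0.67313371, 0.25212061]), 'tool_rot': array([-0.3977145 ,  0.58561871,  0.3967218 ,  0.58436779]), 'ft_force': array([ 0.24232482, -0.42993698,  0.5738488 ]), 'width': 1.0019051154135472}
scene {'fx': 438.7156622330293, 'fy': 438.7156622330293, 'cx': 274.32096097090346, 'cy': 205.59744017361385, 'xyz': [1.086051503493385, 0.6024084833981527, 1.1041275911229733], 'orientation': [0.304932868956803, 0.9015997386894901, -0.28820741486602725, -0.1052156957923017]}
side {'fx': 396.8509823069894, 'fy': 396.8509823069894, 'cx': 281.66760093116505, 'cy': 209.58620166840396, 'xyz': [0.5223766692481938, -0.8834852755465074, 0.6364368994352252], 'orientation': [0.872451067671619, -0.04619282015785283, 0.03638559170147287, -0.4851509523860076]}
```

View pics/scene0.png

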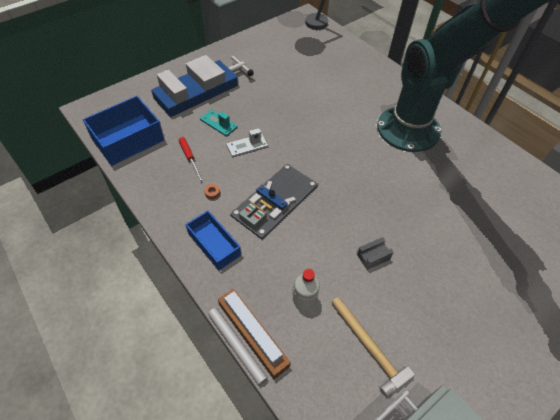

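View pics/side0.png

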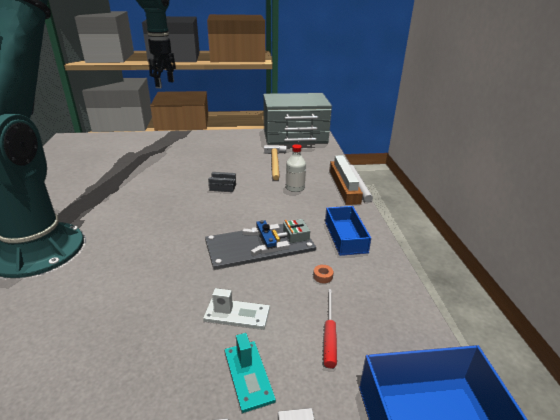

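The scene view shows the jig around (275,200), the silver bracket at (247,143) and its turquoise look-alike at (219,122). In the side view the bracket is at (237,308) and the jig at (260,243). I'll enlarge both.

```bash
python3 - <<'E'
import cv2,numpy as np
a=cv2.imread("pics/scene0.png")[120:240,220:325]
b=cv2.imread("pics/side0.png")[210:330,195:325]
A=cv2.resize(a,None,fx=5,fy=5,interpolation=cv2.INTER_CUBIC);B=cv2.resize(b,None,fx=5,fy=5,interpolation=cv2.INTER_CUBIC)
cv2.imwrite("pics/ca.png",A);cv2.imwrite("pics/cb.png",B)
E
```

```text
(no output)
```

View pics/ca.png

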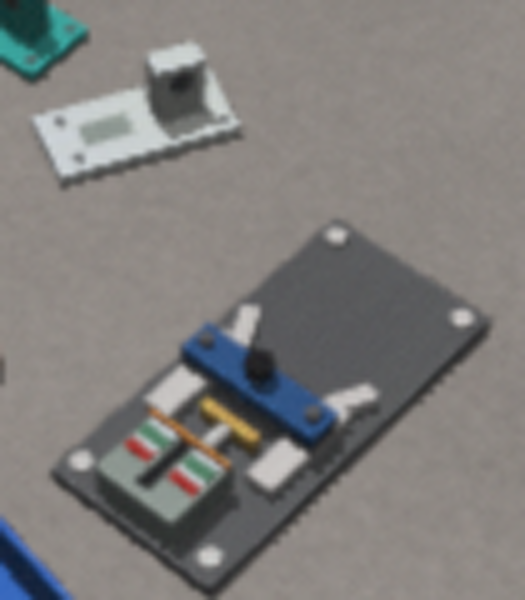

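View pics/cb.png

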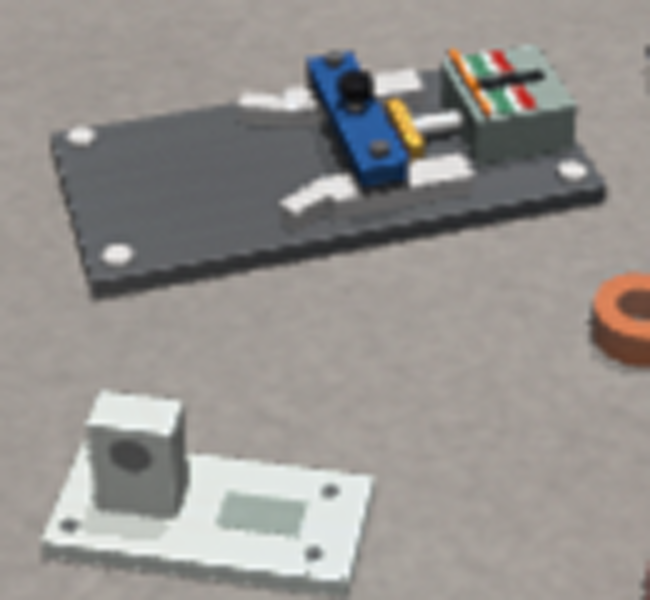

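```bash
cat > fit.py <<'E'
import json,numpy as np
from scipy.optimize import least_squares
from scipy.spatial.transform import Rotation as R
C={n:json.load(open(n+".json")) for n in("scene","side")}
def proj(c,P):
    p=(np.atleast_2d(P)-c["xyz"])@R.from_quat(c["orientation"]).as_matrix()
    return p[:,:2]/p[:,2:]*[c["fx"],c["fy"]]+[c["cx"],c["cy"]]
def world(p,P):
    c,s=np.cos(p[2]),np.sin(p[2]);P=np.array(P)/1000.
    return P@np.array([[c,s,0],[-s,c,0],[0,0,1]])+[p[0],p[1],0]
def fit(obs,x0):
    f=lambda p:np.concatenate([proj(C[n] if isinstance(n,str) else n,world(p,[o[0] for o in L]))-[o[1] for o in L] for n,L in obs]).ravel()
    r=least_squares(f,x0,loss="soft_l1");return r.x,f(r.x).reshape(-1,2)
E
cat > f0.py <<'E'
from fit import *
S=lambda L:[(P,((u+.5)/5-.5+220,(v+.5)/5-.5+120)) for P,(u,v) in L]
D=lambda L:[(P,((u+.5)/5-.5+195,(v+.5)/5-.5+210)) for P,(u,v) in L]
jig=[("scene",S([((-175,-65,12),(335,220)),((-175,65,12),(490,322)),((95,-65,12),(55,472)),((95,65,12),(211,582)),((-36,-53,42),(210,324)),((-10,-53,42),(184,346)),((-36,53,42),(338,408)),((-10,53,42),(313,428)),((-23,0,60),(260,355)),((34,-31,42),(148,413)),((34,31,42),(232,470)),((90,-31,42),(97,465)),((90,31,42),(172,517))])),
("side",D([((-175,-65,12),(92,287)),((-175,65,12),(52,135)),((95,-65,12),(605,190)),((90,31,42),(542,48)),((90,-31,42),(575,103)),((34,-31,42),(478,120)),((-36,-53,42),(365,172)),((-10,-53,42),(408,155)),((-36,53,42),(308,60)),((-10,53,42),(350,52))]))]
br=[("scene",S([((65,-30,10),(33,117)),((65,30,10),(65,180)),((-65,30,10),(240,127)),((-12,-10,60),(148,50)),((-12,10,60),(153,77)),((-48,10,60),(207,68)),((-48,-10,60),(195,43))])),
("side",D([((65,-30,10),(352,580)),((65,30,10),(374,478)),((-65,-30,10),(42,548)),((-48,10,60),(103,392)),((-12,10,60),(184,402)),((-12,-10,60),(180,433)),((-48,-10,60),(88,428))]))]
for o,x0 in((jig,[.6,.05,.1]),(br,[.5,-.2,0])):
    p,r=fit(o,x0);print(p.round(4),"lug",world(p,[[-30,0,35]]).round(4));print(r.round(1).tolist())
from bench import arm
s=arm.get_state();print(R.from_quat(s["tool_rot"]).as_matrix().round(3))
E
python3 f0.py
```

```text
[ 0.6132 -0.0268  0.2057] lug [[ 0.5839 -0.033   0.035 ]]
[[-0.3, -1.3], [0.0, -1.5], [-1.3, -1.1], [-0.3, 1.0], [-0.7, -1.2], [-1.1, -0.6], [0.1, 0.2], [-0.4, 1.5], [-0.4, 0.5], [1.7, -1.5], [0.5, -1.7], [-0.9, -0.4], [-0.3, 0.8], [-0.0, -1.1], [-0.6, -0.7], [0.5, -1.5], [-1.3, -1.6], [0.5, -0.4], [-0.1, -0.2], [-0.9, -1.0], [0.4, 0.6], [-0.7, -0.9], [0.1, -0.9]]
[ 0.51   -0.2765 -0.2515] lug [[ 0.4809 -0.2691  0.035 ]]
[[-0.8, -0.2], [-1.2, -0.7], [-0.3, -1.0], [-1.2, 0.3], [0.0, -1.1], [-0.7, -2.2], [-0.6, -1.2], [-0.0, -0.3], [0.3, -1.2], [0.0, -1.3], [-0.5, -0.5], [0.2, -0.6], [-1.4, -0.0], [-0.2, -1.0]]
[[-0.001 -0.93   0.369]
 [-0.002  0.369  0.93 ]
 [-1.    -0.    -0.002]]
```

```bash
python3 -m creep '0 -.034 -.033 0 0 0;0 -.034 -.033 0 0 0;0 -.034 -.033 0 0 0;0 -.034 -.033 0 0 0;0 -.034 -.033 0 0 0;0 -.034 -.033 0 0 0;0 -.034 -.033 0 0 0;0 -.034 -.033 0 0 0;0 -.034 -.033 0 0 0;0 -.034 -.033 0 0 0;0 -.034 -.033 0 0 0;0 -.034 -.033 0 0 0' 0.0854 60
python3 -m creep '0 -.014 -.0445 0 0 0;0 -.014 -.0445 0 0 0;0 -.014 -.0445 0 0 0;0 -.014 -.0445 0 0 0;0 -.014 -.0445 0 0 0;0 -.014 -.0445 0 0 0;0 -.014 -.0445 0 0 0;0 -.014 -.0445 0 0 0;0 -.014 -.0445 0 0 0;0 0 0 -.126 0 0;0 0 0 0 0 0'
cat > look.py <<'E'
from bench import arm
import cv2,json,sys
n,o=sys.argv[1:3]
f=arm.grab_frame(n);I=f.pop("frame");json.dump({k:(v.tolist() if hasattr(v,'tolist') else v) for k,v in f.items()},open(o+".json","w"))
if len(sys.argv)>3:
    a,b,c,d,k=map(int,sys.argv[3:]);I=cv2.resize(I[b:d,a:c],None,fx=k,fy=k,interpolation=cv2.INTER_CUBIC)
cv2.imwrite(f"pics/{o}.png",I)
E
python3 look.py wrist w1; python3 -c "
from bench import arm
s=arm.get_state();print(s['tool_pos'],s['tool_rot'],s['ft_force'])"
```

```text
clock: 1.3
tool_pos: [0.5008, 0.1534, 0.2532]
tool_rot: [-0.397, 0.585, 0.397, 0.585]
ft_force: [0.6, 0.3, -0.4]
width: 0.993
clock: 2.4
tool_pos: [0.4692, -0.2651, 0.253]
tool_rot: [-0.432, 0.56, 0.432, 0.559]
ft_force: [-0.2, 0.1, 0.4]
width: 1.004
[ 0.46952998 -0.26338863  0.25289442] [-0.43194734  0.55949224  0.43284483  0.55949557] [-0.44584438  0.87468397 -0.19527206]
```

View pics/w1.png

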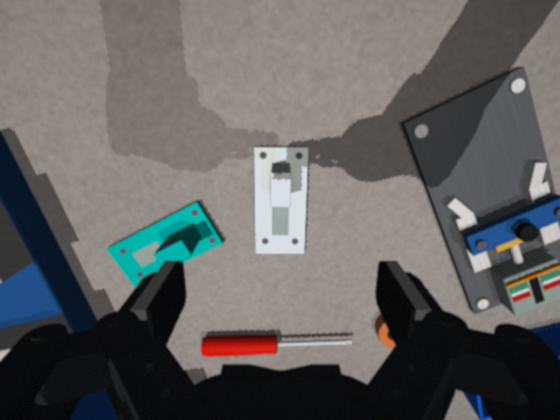

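The wrist view shows the bracket upright at (254–308, 148–253) with its nose down. The jig is on the right, with base corners at (403,124), (524,69) and (475,312), and the knob at (526,231). I'll fit using all three cameras.

```bash
cat > f1.py <<'E'
import io,contextlib
with contextlib.redirect_stdout(io.StringIO()):
    from f0 import *
w=json.load(open("w1.json"));print(w["xyz"])
bw=(w,[((-65,-30,10),(254,148)),((-65,30,10),(308,148)),((65,30,10),(304,253)),((65,-30,10),(256,253))])
jw=(w,[((-175,-65,12),(403,124)),((-175,65,12),(524,69)),((95,-65,12),(475,312)),((-23,0,60),(526,231)),((-36,-53,42),(464,234))])
for o,k in((jig,jw),(br,bw)):
  for L in ([k],o+[k]):
    p,r=fit(L,[.55,-.1,0]);print(p.round(4),"lug",world(p,[[-30,0,35]]).round(4));print(r[-5:].round(1).tolist())
s=arm.get_state();M=R.from_quat(s["tool_rot"]).as_matrix();print(M.round(3));
for x in(p,):
  print("tool shift to lug",M.T@(world(p,[[-30,0,41]])[0]-s["tool_pos"]),"jaw vs bracket y",np.arctan2(M[1,2],M[0,2])-np.pi/2-p[2])
E
python3 f1.py
```

```text
[0.39493249182093065, -0.2466260358953168, 0.3732969404800828]
[ 0.6122 -0.0278  0.2037] lug [[ 0.5828 -0.0339  0.035 ]]
[[-0.7, -2.3], [-0.7, -5.3], [-1.4, 1.6], [2.8, 1.2], [1.8, 1.7]]
[ 0.613  -0.0274  0.206 ] lug [[ 0.5836 -0.0335  0.035 ]]
[[-0.4, -1.5], [-0.6, -4.6], [-0.8, 2.0], [3.3, 1.8], [2.3, 2.3]]
[ 0.5109 -0.2764 -0.2624] lug [[ 0.4819 -0.2686  0.035 ]]
[[-0.3, -0.9], [0.2, -0.5], [0.6, 1.1], [-0.5, 0.8]]
[ 0.5104 -0.2764 -0.2611] lug [[ 0.4814 -0.2686  0.035 ]]
[[0.0, -1.2], [-0.4, -1.3], [0.1, -0.9], [0.6, 0.7], [-0.5, 0.5]]
[[-0.001 -0.968  0.252]
 [ 0.001  0.252  0.968]
 [-1.     0.001  0.001]]
tool shift to lug [ 0.2118798  -0.01302233 -0.00224431] jaw vs bracket y 0.006199401379162861
```

```bash
python3 -m creep '.042 -.013 -.002 0 0 0;.045 0 0 0 0 0;.045 0 0 0 0 0;.045 0 0 0 0 0;.035 0 0 0 0 0;0 0 0 0 0 0;0 0 0 0 0 0'
python3 -m creep '0 0 0 0 0 0;0 0 0 0 0 0;0 0 0 0 0 0;0 0 0 0 0 0;0 0 0 0 0 0;0 0 0 0 0 0;0 0 0 0 0 0;0 0 0 0 0 0' 0 90
```

```text
clock: 3.15
tool_pos: [0.4823, -0.2673, 0.0413]
tool_rot: [-0.433, 0.559, 0.434, 0.559]
ft_force: [0.6, 0.0, 0.5]
width: 1.003
clock: 3.95
tool_pos: [0.4826, -0.269, 0.0424]
tool_rot: [-0.434, 0.559, 0.433, 0.559]
ft_force: [-0.7, 0.9, 6.0]
width: 0.223
```

```bash
python3 -m creep '-.04 0 0 0 0 0;-.04 0 0 0 0 0;0 0 0 -.117 0 0;0 0 0 -.117 0 0;0 0 0 -.117 0 0;0 0 0 -.117 0 0;0 -.004 .042 0 0 0;0 -.004 .042 0 0 0;0 -.004 .042 0 0 0;0 -.004 .042 0 0 0;0 -.002 .041 0 0 0;0 0 0 0 0 0'
python3 look.py wrist w2; python3 -c "
from bench import arm
from scipy.spatial.transform import Rotation as R
s=arm.get_state();print(s['tool_pos'],s['ft_force'],s['ft_torque'],s['width']);print(R.from_quat(s['tool_rot']).as_matrix().round(3))"
```

```text
clock: 5.15
tool_pos: [0.4526, -0.0539, 0.1209]
tool_rot: [-0.552, 0.44, 0.555, 0.44]
ft_force: [0.2, 0.1, -2.9]
width: 0.219
[ 0.45359639 -0.0570185   0.12109569] [ 0.79916647 -0.30047987 -2.93022391] [-0.06653533 -0.01129696  0.0253002 ] 0.22402390110526965
[[-0.002 -0.975 -0.222]
 [ 0.002 -0.222  0.975]
 [-1.     0.002  0.002]]
```

View pics/w2.png

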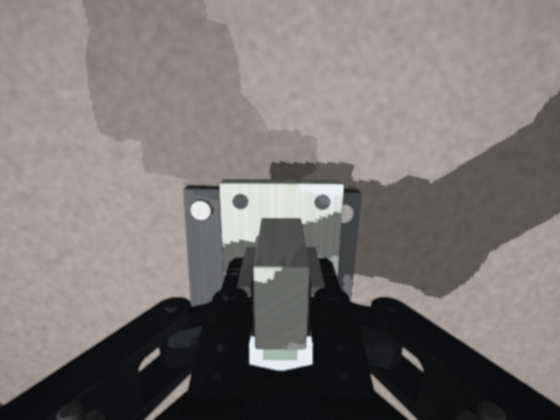

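The wrist view shows the bracket held straight, with plate rear corners at (220,182) and (344,182). The jig's rear edge runs from (185,187) to (360,190).

```bash
cat > f2.py <<'E'
import io,contextlib
with contextlib.redirect_stdout(io.StringIO()):
    from f1 import *
w2=json.load(open("w2.json"))
pb,r=fit([(w2,[((-65,-30,89),(220,182)),((-65,30,89),(344,182))])],[.48,-.05,.2]);print("bracket",pb,r.round(1).tolist())
k2=(w2,[((-175,-65,12),(185,187)),((-175,65,12),(360,190))])
pj1,r=fit([k2],[.61,-.03,.2]);print("jig w2",pj1,r.round(1).tolist())
pj,r=fit(jig+[jw,k2],[.61,-.03,.2]);print("jig all",pj,r[-2:].round(1).tolist())
for q in(pj1,pj):
  d=pb[:2]-q[:2];c,s=np.cos(q[2]),np.sin(q[2]);print("bracket in jig",c*d[0]+s*d[1],-s*d[0]+c*d[1],pb[2]-q[2])
print("tool yaw .224; tool in jig",[ (np.array([[c,s],[-s,c]])@(np.array([.4536,-.0570])-q[:2]))])
E
python3 f2.py
```

```text
bracket [ 0.47936559 -0.04812824  0.22684499] [[-0.9, 0.0], [0.9, 0.0]]
jig w2 [ 0.6125363  -0.02653364  0.2093471 ] [[-2.4, 0.1], [2.6, 0.1]]
jig all [ 0.61281291 -0.02732457  0.20664247] [[-2.9, -0.0], [2.1, 0.5]]
bracket in jig -0.13475098792963522 0.0065525911440533005 0.017497891686597267
bracket in jig -0.13487666528292735 0.007018974559723643 0.0202025204289292
tool yaw .224; tool in jig [array([-0.16191436,  0.00362241])]
```

```bash
python3 -m creep '0 0 -.006 .02 0 0;.03 0 0 0 0 0;.03 0 0 0 0 0;.004 0 0 0 0 0;0 0 0 0 0 0;0 0 0 0 0 0'
python3 look.py scene s3 220 110 350 230 6; python3 -c "
from bench import arm
from scipy.spatial.transform import Rotation as R
s=arm.get_state();print(s['tool_pos'],s['ft_force'],s['ft_torque'],s['width']);print(R.from_quat(s['tool_rot']).as_matrix().round(3))"
```

```text
clock: 5.8
tool_pos: [0.4564, -0.0676, 0.0579]
tool_rot: [0.546, -0.449, -0.546, -0.449]
ft_force: [0.3, 0.8, -2.9]
width: 0.225
[ 0.45660459 -0.06726474  0.05818401] [ 0.11295334  0.18301065 -2.99770691] [-0.01201099 -0.01284053  0.02309631] 0.22162313768887065
[[ 0.001 -0.981 -0.193]
 [-0.    -0.193  0.981]
 [-1.    -0.001 -0.001]]
```

View pics/s3.png

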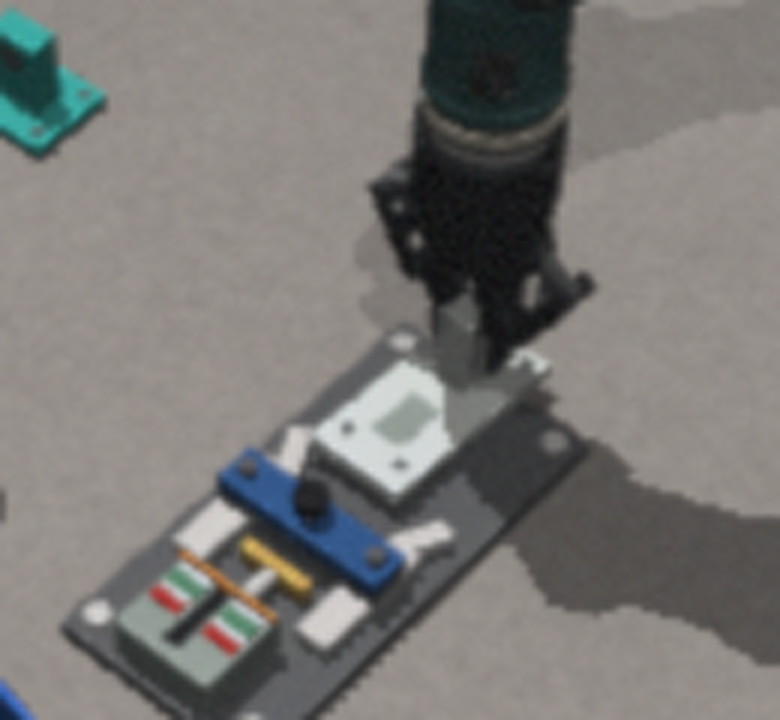

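The bracket now hovers over the apron, with nose corners at (315,437) and (395,500). It sits left of centre, toward −y, which I'll quantify.

```bash
cat > f3.py <<'E'
import io,contextlib
with contextlib.redirect_stdout(io.StringIO()):
    from f2 import *
T=lambda u,v:((u+.5)/6-.5+220,(v+.5)/6-.5+110)
c0=C["scene"]
# local bias correction: jig seen in same crop
jp=[((-36,-53,42),T(250,450)),((-10,-53,42),T(219,475)),((-36,53,42),T(404,555)),((-10,53,42),T(378,585)),((34,-31,42),T(178,552)),((34,31,42),T(277,620)),((90,31,42),T(206,685)),((-23,0,60),T(312,490))]
pjs,r=fit([(c0,jp)],pj);print("jig scene",pjs,r.round(1).tolist())
n=np.array([T(315,437),T(395,500)])
for q in(pjs,pj):
  f=lambda p:(proj(c0,world(q,[[p[0]+30*np.sin(p[2]),p[1]-30*np.cos(p[2]),25.8],[p[0]-30*np.sin(p[2]),p[1]+30*np.cos(p[2]),25.8]]))-n).ravel()
  print("nose in jig",least_squares(f,[-65,0,0],x_scale=[1,1,.02]).x, f([-65,0,0]))
import time
for i in range(3):
  s=arm.get_state();M=R.from_quat(s["tool_rot"]).as_matrix();d=s["tool_pos"][:2]-pj[:2];c,sn=np.cos(pj[2]),np.sin(pj[2])
  print("tool in jig",c*d[0]+sn*d[1],-sn*d[0]+c*d[1],np.arctan2(-M[1,1],-M[0,1])-pj[2])
E
python3 f3.py
```

```text
jig scene [ 0.61442954 -0.02498217  0.19919574] [[-0.1, -0.8], [-0.6, -0.0], [0.5, 0.0], [-0.8, 0.3], [1.7, -0.3], [0.7, -0.4], [-0.3, 0.6], [-0.3, 0.5]]
nose in jig [-70.47411295 -10.54378977  -0.07439313] [0.75211264 2.97773886 2.10272155 2.62700469]
nose in jig [-68.48783373  -8.05782133  -0.08183987] [0.54275253 2.22770234 1.9636294  1.7647819 ]
tool in jig -0.16107976480553934 -0.007040409195227436 -0.011950237542770692
tool in jig -0.16107976480553934 -0.007040409195227436 -0.011950237542770692
tool in jig -0.16107976480553934 -0.007040409195227436 -0.011950237542770692
```

```bash
python3 -m creep '0 0 .007 -.012 0 0;0 0 0 0 0 0;0 0 0 0 0 0;0 0 0 0 0 0'
cat > st.py <<'E'
from bench import arm
import numpy as np
from scipy.spatial.transform import Rotation as R
pj=[.6128,-.0273,.2066]
s=arm.get_state();M=R.from_quat(s["tool_rot"]).as_matrix();d=s["tool_pos"][:2]-pj[:2];c,n=np.cos(pj[2]),np.sin(pj[2])
J=np.array([[c,n],[-n,c]]);F=s["ft_force"]
print("jig frame xy",(J@d).round(4),"z",s["tool_pos"][2].round(4),"yaw",round(np.arctan2(-M[1,1],-M[0,1])-pj[2],4),"F jig",(J@F[:2]).round(1),F[2].round(1),"T",s["ft_torque"].round(2),"w",round(s["width"],3))
E
for i in 1 2 3; do python3 -m creep '0 0 0 0 0 0' >/dev/null; python3 st.py; done
```

```text
clock: 6.25
tool_pos: [0.4548, -0.0594, 0.0576]
tool_rot: [0.55, -0.445, -0.549, -0.445]
ft_force: [0.1, 0.4, -3.0]
width: 0.219
jig frame xy [-0.1612  0.0008] z 0.0574 yaw 0.0017 F jig [1.1 0. ] -2.4 T [-0.05  0.04 -0.05] w 0.224
jig frame xy [-0.1613  0.0007] z 0.0573 yaw 0.0015 F jig [ 0.8 -0.8] -3.6 T [-0.    0.08 -0.01] w 0.22
jig frame xy [-0.1613  0.0007] z 0.0573 yaw 0.0015 F jig [ 0.4 -0.9] -2.7 T [ 0.03  0.07 -0.01] w 0.221
```

```bash
for i in 1 2; do python3 -m creep '.001 0 0 0 0 0;0 0 0 0 0 0' >/dev/null; python3 st.py; done; python3 -m creep '.0005 0 0 0 0 0;0 0 0 0 0 0' >/dev/null; python3 st.py
```

```text
jig frame xy [-0.1614  0.0008] z 0.0562 yaw 0.0016 F jig [0.  0.4] -2.7 T [-0.04  0.04 -0.02] w 0.22
jig frame xy [-0.1613  0.0008] z 0.0554 yaw 0.0015 F jig [-0.4  0.3] -1.5 T [-0.01  0.17  0.01] w 0.224
jig frame xy [-0.1612  0.0007] z 0.0553 yaw 0.0016 F jig [-0.   0.1] 3.4 T [0.03 0.35 0.03] w 0.22
```

```bash
python3 -m creep '-.0003 0 0 0 0 0;0 -.008 0 0 0 0;0 -.008 0 0 0 0;0 0 0 0 0 0' >/dev/null; python3 st.py; python3 -m creep '0 -.006 0 0 0 0;0 -.006 0 0 0 0;0 0 0 0 0 0' >/dev/null; python3 st.py;  python3 look.py scene s4 220 120 320 220 6;python3 look.py side d4 200 200 330 275 6
```

```text
jig frame xy [-0.1514  0.0014] z 0.0551 yaw 0.0003 F jig [-6.6  0.2] 13.4 T [-0.46  2.27 -0.02] w 0.223
jig frame xy [-0.1398  0.0015] z 0.0551 yaw 0.0003 F jig [-8.4  0.2] 13.0 T [-0.55  2.49 -0.05] w 0.227
```

View pics/s4.png

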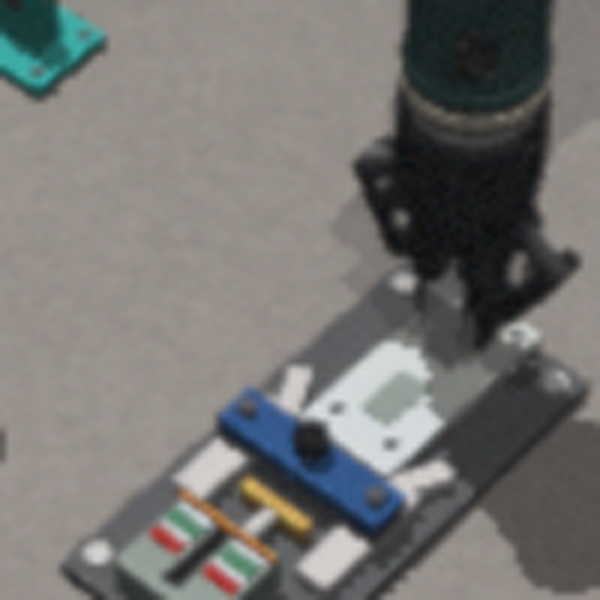

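The nose is at the bridge, between the flares and straight, and the pointer is at rest. The bracket is pressing the apron a little too hard, so I'll ease the height and go on.

```bash
python3 -m creep '-.0006 0 -.001 0 0 0;0 0 0 0 0 0' >/dev/null; python3 st.py; python3 -m creep '0 -.006 0 0 0 0;0 -.006 0 0 0 0;0 0 0 0 0 0' >/dev/null; python3 st.py; python3 -m creep '0 -.006 0 0 0 0;0 -.006 0 0 0 0;0 0 0 0 0 0' >/dev/null; python3 st.py
```

```text
jig frame xy [-0.1365  0.0003] z 0.0556 yaw 0.001 F jig [-5.2 -0. ] 5.0 T [-0.22  1.53 -0.  ] w 0.225
jig frame xy [-0.1227  0.0002] z 0.0557 yaw 0.0017 F jig [-3.5  1.1] 6.9 T [-0.17  1.25  0.07] w 0.223
jig frame xy [-0.1108  0.0002] z 0.0557 yaw 0.0016 F jig [-3.7 -0.4] 6.6 T [-0.14  1.33 -0.04] w 0.222
```

```bash
python3 -m creep '-.0003 -.005 0 0 0 0;0 -.005 0 0 0 0;0 0 0 0 0 0' >/dev/null; python3 st.py; for i in 1 2 3 4; do python3 -m creep '0 -.003 0 0 0 0;0 0 0 0 0 0' >/dev/null; python3 st.py; done; python3 look.py scene s5 230 180 280 225 10
```

```text
jig frame xy [-0.0976 -0.    ] z 0.056 yaw 0.0022 F jig [-1.3  0.7] 2.2 T [ 0.04  0.49 -0.05] w 0.224
jig frame xy [-0.0955 -0.    ] z 0.056 yaw 0.0019 F jig [-0.8  1.3] 2.2 T [-0.04  0.56  0.03] w 0.229
jig frame xy [-0.0937 -0.    ] z 0.0559 yaw 0.0014 F jig [-2.6 -0.6] 2.2 T [-0.09  0.84  0.01] w 0.221
jig frame xy [-0.0931 -0.    ] z 0.0557 yaw 0.0009 F jig [-5.6 -0.3] 4.8 T [-0.3   1.62 -0.05] w 0.221
jig frame xy [-0.0918  0.0001] z 0.0555 yaw 0.0004 F jig [-6.9  0.1] 5.0 T [-0.42  1.93 -0.05] w 0.222
```

View pics/s5.png

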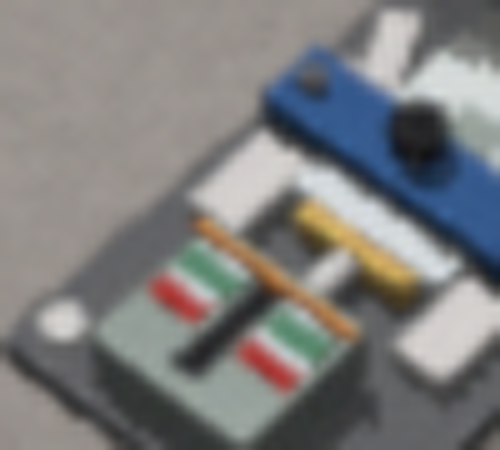

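The nose edge now touches the brass stop, at (300,190)–(455,275). The pointer is still at the white strip before the green. I'll push on in small steps.

```bash
for i in 1 2 3 4; do python3 -m creep '0 -.003 0 0 0 0;0 0 0 0 0 0;0 0 0 0 0 0' >/dev/null; python3 st.py; done
```

```text
jig frame xy [-0.0901  0.0001] z 0.0554 yaw 0.0 F jig [-9.2 -0.5] 6.9 T [-0.52  2.33 -0.03] w 0.221
jig frame xy [-0.0882  0.0001] z 0.0553 yaw -0.0003 F jig [-10.4  -0.5] 7.4 T [-0.67  2.58 -0.1 ] w 0.221
jig frame xy [-0.0863  0.0001] z 0.0553 yaw -0.0005 F jig [-11.1   0.2] 8.6 T [-0.75  2.84 -0.04] w 0.222
jig frame xy [-0.0844  0.0002] z 0.0552 yaw -0.0007 F jig [-12.9   2. ] 9.5 T [-0.82  3.1  -0.09] w 0.225
```

```bash
python3 -m creep '-.0003 -.003 0 0 0 0;0 0 0 0 0 0;0 0 0 0 0 0;0 0 0 0 0 0' >/dev/null; python3 st.py; python3 look.py scene s6 230 180 280 225 10;python3 look.py side d6 250 200 330 260 8
```

```text
jig frame xy [-0.0818  0.0002] z 0.0552 yaw -0.0008 F jig [-13.8  -0.1] 7.4 T [-0.79  3.08 -0.08] w 0.226
```

View pics/s6.png

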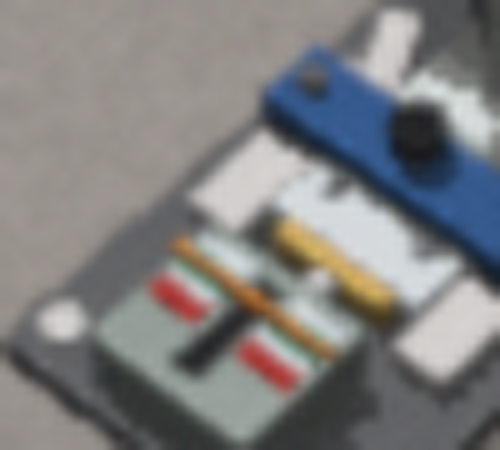

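View pics/d6.png

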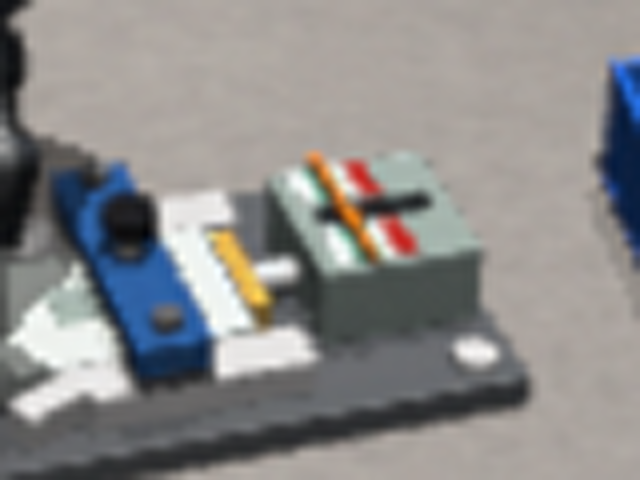

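Scene view: the orange bar, (175,243)–(330,353), has moved about 31 crop px (roughly 11 mm) since first contact. In the side view the bar crosses between a green sliver and the far white strip. By tool travel it moved about 11.7 mm, and the push of about 14 N less friction fits 11–12 mm. One check that it is settled, then I'll hand it in.

```bash
for i in 1 2; do python3 -m creep '0 0 0 0 0 0;0 0 0 0 0 0;0 0 0 0 0 0' >/dev/null; python3 st.py; done
python3 - <<'E'
from fit import *
import cv2
from bench import arm
pj=[.6128,-.0273,.2066]
# orange bar end midpoint displacement -> mm along jig x at z=48mm
a=proj(C["scene"],world(pj,[[30,0,45],[40,0,45]]));u=(a[1]-a[0])/10
for d in([-2.2,2.2],[-2.3,2.0]): print("travel mm since s5",np.dot(d,u)/np.dot(u,u))
print(arm.get_state()["clock"])
E
```

```text
jig frame xy [-0.0818  0.0002] z 0.0552 yaw -0.0008 F jig [-12.8  -0.5] 8.3 T [-0.76  3.09 -0.11] w 0.22
jig frame xy [-0.0818  0.0002] z 0.0552 yaw -0.0009 F jig [-13.  -1.] 7.2 T [-0.75  3.05 -0.08] w 0.222
travel mm since s5 10.213234194597247
travel mm since s5 10.010725422255321
12.2
```

```bash
python3 -c "
from bench import arm
print(arm.job_done())"; python3 st.py
```

```text
the job is handed in; nothing more can be done
None
the job is handed in; nothing more can be done
```

I loaded the bracket into the jig and handed the job in at about 12.2 s, still gripping it at 90 N and pushing it against the brass stop. No verdict was reported.

I gripped it by the lug, set it flat in the flared mouth, and slid it straight under the bridge. I then pressed the stop in small steps.

**Last checks:**
- **Position:** the tool was steady, 0.2 mm off the jig's centre line and less than 0.001 rad out of line.
- **Plunger travel:** about 10 mm by the pointer's movement in the pictures, counted from a picture taken with the stop just touched. Tool travel from contact gave 11.7 mm. The two differ by 1–2 mm, but both are well inside the green (6–16 mm).
- **Force:** the wrist felt about 13 N of push, of which I estimate 10–11 N reaches the stop and the rest is friction on the base plate. The bracket also presses on the base plate with about 10 N.

**Corrected on the way:** before lowering, the bracket was about 7 mm off the centre line and 0.012 rad out of line. I fixed both before it touched down. It then pressed the apron with about 16 N while sliding, so I eased it up slightly.

I touched nothing else on the bench that I know of, but I didn't take a final picture of the other things.

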